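# Load the bracket on the tacking fixture by feel

### The job

Load the loose steel bracket onto the sliding carriage of the tacking fixture: slide its foot over the two studs under light pressure until both holes drop over them and it sits flat on the carriage, wherever the carriage was left. Then, with the bracket seated, push it and the carriage back along the rails until they stop against the rear stop, and let go. Never force it on the studs or rails, and leave the other loose things where they lie.

Things in the scene. Friction and masses are not known exactly. Their poses are not given: they have to be found in the camera images.
- bracket: loose steel bracket, 0.3-0.5 kg: flat foot 96 (x) x 100 (y) x 6 mm, lying on the table, with an upright web on its middle 8 mm thick (x), 36 mm wide (y), its top 57 mm above the underside. Two round 15 mm through holes at x = 0, y = -34 and +34 mm. Origin: centre of the underside, z up. Alike after a half turn about z. Grip the web, fingers closing along x.
- fixture: tacking fixture fixed to the table: base 220 (x) x 130 (y) x 12 mm, a guide rail along each long side (tops at 25 mm), a low block across each end (rear stop at +x, top at 24 mm). Origin: centre of the underside. Between the rails slides an aluminium carriage 90 x 90 mm, flat top at 30 mm. +x: the way it is pushed to the rear stop. It stays where left; 10 to 12 N moves it.
- stud_range (a point): point fixed on the fixture at x = 11, y = 0, z = 46 mm of it, axes as the fixture's: middle of where the studs may be. The carriage has two studs, 12 mm diameter, tips chamfered to 11 mm, 16 mm tall (tips at this height), at y = -34 and +34 mm, same x. At the start they stand up to 22 mm to either side of here along x: not measured, find them by sight or feel. Holes have 1.5 mm play all round.
- home_mark (a point): point fixed on the fixture, at x = 45, y = 0, z = 30 mm of it, axes as the fixture's: where the centre of the bracket's underside is when it sits flat on the carriage and the carriage is against the rear stop. With the play of the holes the pushed bracket may stand 2 mm beyond.
- tee: bystander: a loose welded T coupon 62 x 108 x 33 mm without holes; origin at the centre of its underside
- pipe: bystander: a loose pipe stub, 48 mm across and 58 mm tall, standing; origin at the centre of its underside
- slice: bystander: a loose pipe ring, 48 mm across, 13 mm high; origin at the centre of its underside
- nut: bystander: a loose hexagon nut 28 x 25 x 15 mm; origin at the centre of its underside

How it is judged:
On the way, in this order (a step that is already met when the one before it is completed fails the run):
1. the bracket is lifted clear of the table (height (world z) of bracket above 0.04 m), for 0.1 s.
2. the bracket has dropped over both studs and sits flat on the carriage, before the carriage is pushed home (z of bracket in the frame of home_mark between -0.003 and 0.0025 m and x of bracket in the frame of home_mark between -0.061 and -0.008 m and y of bracket in the frame of home_mark between -0.006 and 0.006 m and angle between bracket's own z axis and vertical below 0.035 rad), for 0.2 s.
At the end, for the whole second after the job is handed in: the bracket sits flat on the carriage, over both studs (underside within 2.5 mm of the carriage top, tilted less than 2 degrees), with the carriage pushed home: the bracket's centre no more than 3 mm short of and 5 mm beyond the home mark along the rails and within 6 mm across, at rest (z of bracket in the frame of home_mark between -0.003 and 0.0025 m and x of bracket in the frame of home_mark between -0.003 and 0.005 m and y of bracket in the frame of home_mark between -0.006 and 0.006 m and angle between bracket's own z axis and vertical below 0.035 rad and linear speed of bracket below 0.01 m/s); the robot touches nothing.
It fails at once if the bracket is forced on the fixture (more than 60 N) (contact force between bracket and fixture above 60 N).
It fails at once if a loose bystander is shifted by more than 30 mm (distance of any of tee, pipe, slice, nut from where it was at the start of the episode above 0.03 m).
It also fails if it takes over 72 s, if anything falls off the work surface, if the arm or the gripper's body presses on something with over 40 N, if the wrist force passes 120 N, or if a joint passes its speed limit or range.

### The arm

A 6-joint arm with a two-finger parallel gripper is mounted at the origin on a cart in front of the work surface, level with it; the furniture and walls round the work are solid. World frame = base frame: x ahead of the robot, y to its left, z up, the work surface at z = 0. Lengths are in m, angles in rad, forces in N, time in s.
With the tool pointing down it reaches from about 0.35 to 1 m from the base axis. Payload 7.1 kg.
Tool frame: the origin (TCP) lies between the finger pads; the fingertips stand 22 mm ahead of it and the grasp point (between the pads) lies 3 mm ahead of it; z points along the fingers, y is the line along which they close (so a half turn about z gives the same grasp; the last joint's range is limited). The gripper opens to 85 mm and grips with 20 to 120 N. Pads are 22 mm wide; open, the fingers measure 114 mm over their backs; the gripper's body (76 mm by 85 mm) begins 54 mm behind the grasp point. The pads swing forward as they close: fully open they stand 13 mm farther back than shut.
Start: joints at [-1.13, 0.423, 1.63, -0, 1.089, -0.019], TCP at [0.277, -0.56, 0.253] pointing down, gripper open.
Joint ranges: [-3, 3], [-0.9, 2.11], [0.09, 2.58], [-1.31, 4.45], [0.11, 2.69], [-2.54, 2.54]. Speed limits (rad/s): [2.39, 2.39, 3.01, 3.14, 3.14, 3.14].

### API

Orientations are given as a rotation vector (axis times angle).
In Python, from rig import manip gives the robot as it stands. The module is installed in compiled form; this text tells all that it offers. Calls block until the motion is done:
- manip.move_to(position, orientation): joint-space move of the TCP to a pose.
- manip.servo_line(position, orientation=None, rate=0.15): straight line of the TCP; orientation=None keeps the orientation; rate is the mean speed in m/s.
- manip.set_joints(angles): joint-space move.
- manip.command_gripper(opening, f_grip=None): finger opening in m; f_grip is the grip in N (None keeps the last); returns when the fingers have stopped.
- manip.hold(seconds).
- manip.solve_ik(position, orientation): joint angles nearest the present ones, or None.
- manip.camera(name): name is "side" or "top" or "wrist"; returns a dict with "image" (420x560x3 uint8, red, green, blue), "fx", "fy", "cx", "cy" (pixels), "cam_to_world" (4x4, takes a point from camera to world coordinates); the wrist camera has in their place "mount" (4x4, takes a point from camera to tool coordinates, whose origin is the TCP and whose axes are the flange's). Camera axes: x right, y down, z forward; pixel columns grow to the right and rows downward; lengths in m; the calibration is good to about 2 mm. A picture is of the moment at which its call begins: read the wrist's pose just before it. There is no depth.
A pose or a line that the arm cannot do raises manip.IKError and nothing moves.
- manip.sign_off(): hands the job in; it is judged then, once.
Readings, each from a call of its own:
- manip.get_time(): time.
- manip.get_joint_positions(): joint angles.
- manip.get_joint_vel(): joint speeds.
- manip.get_tau(): joint torques, N m.
- manip.get_position(): TCP position.
- manip.get_ee_rot(): TCP orientation.
- manip.get_contact_force(): force on the tool from outside, world axes, zero at the start.
- manip.get_torque(): the same for the moment, N m.
- manip.get_width(): finger opening in m.
- manip.get_grip_force(): force on a finger pad.
Only numpy, scipy, OpenCV 4.12 (cv2) and the standard library are available. Lean on these libraries where they do the work, as an engineer would, in place of code of your own. Each camera call takes 0.05 s, during which the arm holds its last target. There are 200 camera calls.

## Working session

There is one attempt and no reset: what is moved stays moved. The work goes in short steps, each a Python script; the robot and the scene stay as the last script left them, time stands still between calls to the robot, and variables do not carry over. Pictures are saved under pics/ and viewed, at most 10 in all, crops included, and the job is handed in when it is done.

```bash
mkdir -p pics
python3 - <<'E'
from rig import manip
import cv2,pickle
d={}
for n in("top","side","wrist"):
    p=(manip.get_position(),manip.get_ee_rot()); c=manip.camera(n); d[n]=(c,p)
    cv2.imwrite(f"pics/{n}0.png",c["image"][:,:,::-1])
    print(n,{k:v for k,v in c.items() if k!="image"})
    print(p)
pickle.dump(d,open("d0.pkl","wb"))
print(manip.get_time(),manip.get_contact_force())
E
```

```text
top {'fx': 398.1389502889353, 'fy': 398.1389502889353, 'cx': 278.27563042705606, 'cy': 199.75650142600398, 'cam_to_world': array([[-0.0075114 , -0.99600331,  0.08899991,  0.46660158],
       [-0.99994644,  0.00811513,  0.00642362, -0.02050274],
       [-0.00712019, -0.08894689, -0.99601092,  0.93936271],
       [ 0.        ,  0.        ,  0.        ,  1.        ]])}
(array([ 0.27717266, -0.55960596,  0.25253476]), array([-3.05743871e+00, -7.15546000e-01,  4.85247230e-04]))
side {'fx': 531.771552079482, 'fy': 531.771552079482, 'cx': 270.00916145125694, 'cy': 209.07298619637217, 'cam_to_world': array([[ 0.99672588, -0.04585816,  0.06659246,  0.48624158],
       [-0.08053447, -0.63632652,  0.76720451, -0.99498188],
       [ 0.00719196, -0.77005558, -0.63793627,  0.89002429],
       [ 0.        ,  0.        ,  0.        ,  1.        ]])}
(array([ 0.27714555, -0.55960949,  0.25255101]), array([-3.05748304e+00, -7.15587935e-01,  5.52617874e-04]))
wrist {'fx': 359.0011929620617, 'fy': 359.0011929620617, 'cx': 276.16271211619386, 'cy': 213.60288527449976, 'mount': array([[ 4.53755525e-04, -9.52036963e-01, -3.05982704e-01,
         7.87376595e-02],
       [ 9.99999541e-01,  6.90355445e-04, -6.65032967e-04,
        -1.04865413e-03],
       [ 8.44372792e-04, -3.05982261e-01,  9.52036839e-01,
        -1.20349621e-01],
       [ 0.00000000e+00,  0.00000000e+00,  0.00000000e+00,
         1.00000000e+00]])}
(array([ 0.27718524, -0.55963904,  0.25260905]), array([-3.05758585e+00, -7.15615199e-01,  4.69819178e-04]))
0.15 [-0.69812104  0.16554146  0.18522876]
```

View pics/top0.png

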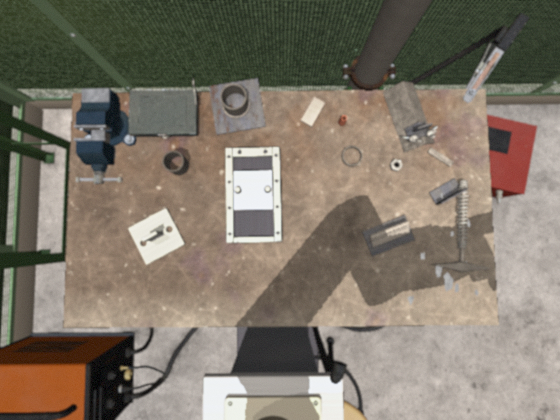

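View pics/side0.png

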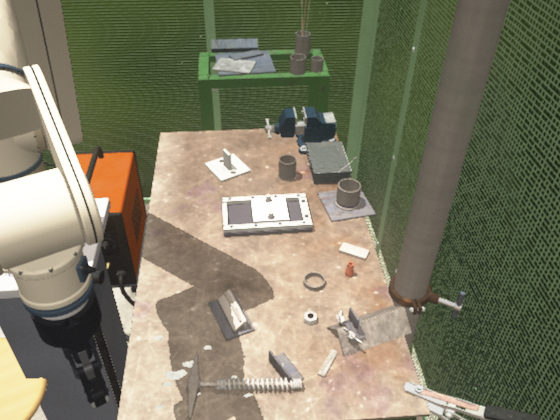

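The top view shows the bracket near (156,236) and the fixture spanning (226,147) to (282,243), with studs near (238,190) and (267,188). The side view agrees. I'll enlarge both.

Run:
```python
import cv2,pickle,numpy as np
d=pickle.load(open("d0.pkl","rb"))
t=d["top"][0]["image"][:,:,::-1]; s=d["side"][0]["image"][:,:,::-1]
a=cv2.resize(t[140:250,215:295],None,fx=5,fy=5,interpolation=cv2.INTER_CUBIC) 
b=cv2.resize(t[200:270,120:190],None,fx=5,fy=5,interpolation=cv2.INTER_CUBIC)
im=np.zeros((550,750,3),np.uint8); im[:550,:400]=a; im[:350,400:750]=b
cv2.imwrite("pics/tc.png",im)
cv2.imwrite("pics/sc.png",cv2.resize(s[140:240,200:320],None,fx=6,fy=6,interpolation=cv2.INTER_CUBIC))
```

```text
(no output)
```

View pics/tc.png

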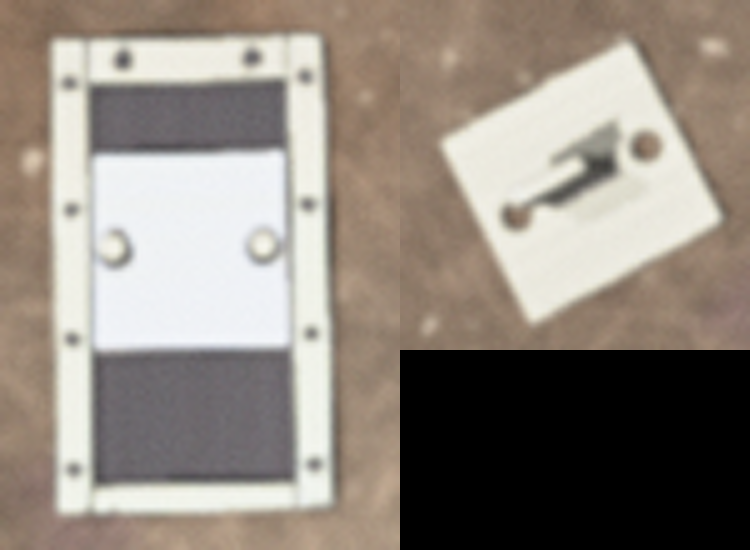

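View pics/sc.png

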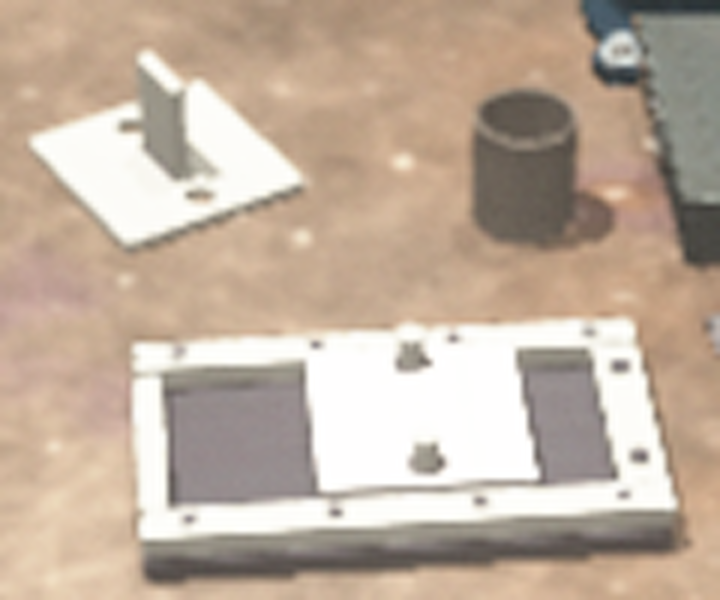

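Scale: the block with two bolts at the image top (world +x) is wider, so it is the rear stop. In the crop, the fixture corners are at (50,40), (322,35), (333,508), (58,514) and the bracket holes at (517,215) and (647,146).

```bash
cat > h.py <<'E'
import numpy as np,cv2,pickle
from scipy.spatial.transform import Rotation as R
from rig import manip
def ray(c,uv,z,pose=None):
    T=c.get("cam_to_world")
    if T is None:
        W=np.eye(4); W[:3,:3]=R.from_rotvec(pose[1]).as_matrix(); W[:3,3]=pose[0]; T=W@c["mount"]
    d=T[:3,:3]@np.array([(uv[0]-c["cx"])/c["fx"],(uv[1]-c["cy"])/c["fy"],1])
    return T[:3,3]+d*(z-T[2,3])/d[2]
def down(yaw):  # tool y axis (closing) at world angle yaw, z down
    y=np.array([np.cos(yaw),np.sin(yaw),0]); z=np.array([0,0,-1.])
    return R.from_matrix(np.c_[np.cross(y,z),y,z]).as_rotvec()
def wpic(name):
    p=(manip.get_position(),manip.get_ee_rot()); c=manip.camera("wrist")
    pickle.dump((c,p),open(name+".pkl","wb")); cv2.imwrite(f"pics/{name}.png",c["image"][:,:,::-1]); return c,p
E
python3 - <<'E'
from h import *
np.set_printoptions(precision=4,suppress=True)
d=pickle.load(open("d0.pkl","rb")); t=d["top"][0]; s=d["side"][0]
T=lambda x,y,z:ray(t,(215+x/5-.4,140+y/5-.4),z)
B=lambda x,y,z:ray(t,(120+(x-400)/5-.4,200+y/5-.4),z)
S=lambda x,y,z:ray(s,(200+x/6-.4,140+y/6-.4),z)
f=np.array([T(*q,.025) for q in((50,40),(322,35),(333,508),(58,514))]);print(f,f.mean(0))
print("side fix",[S(*q,.025) for q in((133,345),(632,320),(676,515),(143,540))])
v=f[:2].mean(0)-f[2:].mean(0);print("yaw",np.arctan2(v[1],v[0]),np.linalg.norm(v)); v=f[0]-f[1]+f[3]-f[2]; print(np.arctan2(-v[0],v[1]))
print("car",T(190,151,.03),T(192,350,.03)); print("studs",T(113,248,.046),T(262,243,.046)); print("studs side",S(412,345,.046),S(427,448,.046))
b=np.array([B(*q,.006) for q in((442,143),(627,40),(722,215),(533,323))]);print("br",b.mean(0)); h=B(517,215,.006),B(647,146,.006);print(h,np.add(*h)/2, np.linalg.norm(h[0]-h[1]))
v=h[0]-h[1];print("byaw",np.arctan2(-v[0],v[1])); print(np.degrees([np.arctan2(*(b[i]-b[(i+1)%4])[:2]) for i in range(4)]))
print("side br",np.mean([S(*q,.006) for q in((30,145),(203,80),(305,183),(130,247))],axis=0))
print(manip.solve_ik(b.mean(0)+[0,0,.2],down(-.49)),manip.solve_ik(b.mean(0)+[0,0,.2],down(-.49+np.pi)))
for y in(0,np.pi):print(manip.solve_ik(f.mean(0)+[0,0,.2],down(y)))
E
```

```text
[[ 0.6716  0.1098  0.025 ]
 [ 0.6728 -0.0172  0.025 ]
 [ 0.4532 -0.0206  0.025 ]
 [ 0.4514  0.1052  0.025 ]] [0.5623 0.0443 0.025 ]
side fix [array([0.4545, 0.1034, 0.025 ]), array([0.6742, 0.1055, 0.025 ]), array([ 0.6752, -0.025 ,  0.025 ]), array([ 0.4571, -0.0246,  0.025 ])]
yaw 0.018165682222786257 0.21995265064305983
0.01191366671259752
car [0.6178 0.0441 0.03  ] [0.5257 0.0434 0.03  ]
studs [0.5711 0.0779 0.046 ] [0.5728 0.0105 0.046 ]
studs side [0.5738 0.0682 0.046 ] [ 0.5746 -0.      0.046 ]
br [0.4682 0.2727 0.006 ]
(array([0.4521, 0.3024, 0.006 ]), array([0.4838, 0.2421, 0.006 ])) [0.4679 0.2722 0.006 ] 0.06815831462267591
byaw 0.48389031336856525
[ -29.0067   60.835   150.5627 -118.017 ]
side br [0.4717 0.268  0.006 ]
[ 0.5055  0.3647  1.8511 -0.      0.9258  0.9955] [ 0.5055  0.3647  1.8511 -0.      0.9258 -2.1461]
[ 0.0575  0.3696  1.7892 -0.      0.9828  0.0575]
None
```

Run:
```python
from h import *
manip.move_to([.57,.05,.22],down(.015)); manip.hold(.3); wpic("wf")
manip.move_to([.468,.272,.20],down(.49)); manip.hold(.3); wpic("wb")
a=cv2.imread("pics/wf.png");b=cv2.imread("pics/wb.png")
print(manip.get_time(),manip.get_joint_positions())
```

```text
4.225 [ 5.02992238e-01  3.72535723e-01  1.85621103e+00 -7.27515283e-05
  9.12754834e-01  1.45355451e-02]
```

View pics/wf.png

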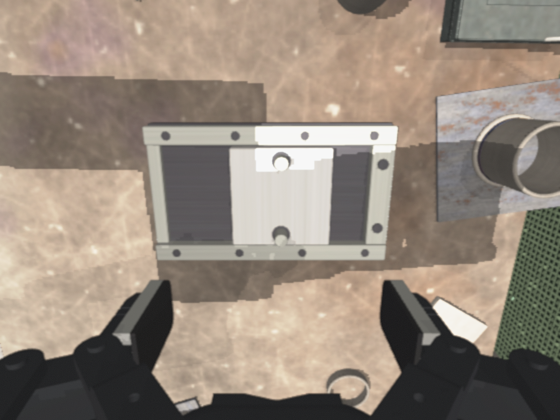

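View pics/wb.png

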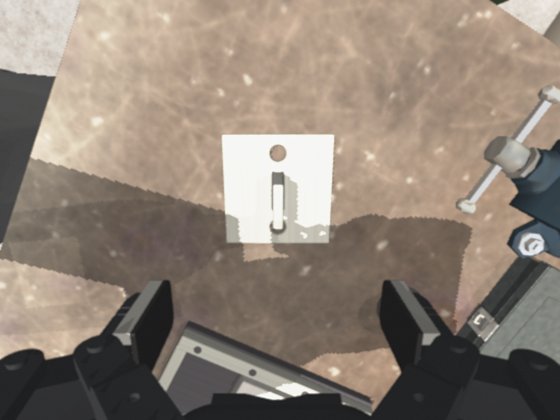

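The wrist view of the fixture has stud tips near (281,163) and (281,237). The bracket foot spans (222,134) to (334,243), with the web at about (278,200). One enlargement for pixel accuracy.

Run:
```python
from h import *
a=cv2.imread("pics/wf.png")[110:270,135:405];b=cv2.imread("pics/wb.png")[125:250,210:345]
im=np.zeros((600,800,3),np.uint8)
A=cv2.resize(a[:100,90:220],None,fx=3,fy=3,interpolation=cv2.INTER_CUBIC)
r=lambda q,k:cv2.resize(q,None,fx=k,fy=k,interpolation=cv2.INTER_CUBIC)
im=np.zeros((600,800,3),np.uint8)
p=r(a,2);im[:320,:540]=p
w=cv2.imread("pics/wf.png")
p=r(w[150:250,260:305],5.5);im[:550,545:545+p.shape[1]]=p
p=r(b,2);im[325:325+250,:270]=p
p=r(cv2.imread("pics/wb.png")[140:240,255:305],2.7);im[325:325+270,300:435]=p
cv2.imwrite("pics/comb.png",im)
```

```text
(no output)
```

View pics/comb.png

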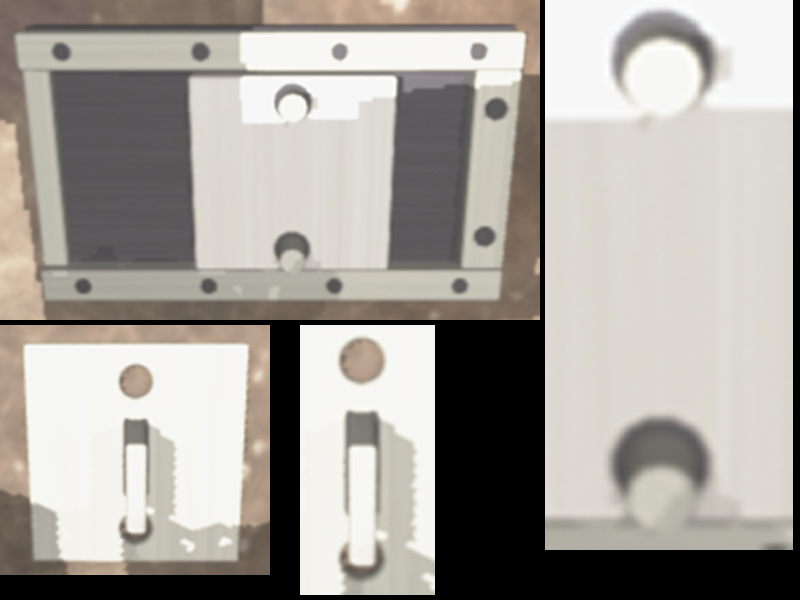

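Run:
```python
from h import *
np.set_printoptions(precision=4,suppress=True)
c,p=pickle.load(open("wf.pkl","rb"))
st=[ray(c,q,.046,p) for q in((281,163.6),(280.8,240.3))];print("studs",st,np.mean(st,0),np.linalg.norm(st[0]-st[1]))
f=np.array([ray(c,(134.8+x/2,109.8+y/2),.025,p) for x,y in((16,33),(526,33),(501,298),(45,301))]);print(f,f.mean(0))
v=st[0]-st[1];print("yaw st",np.arctan2(-v[0],v[1])); v=f[1]-f[0]+f[2]-f[3];print("yaw rail",np.arctan2(v[1],v[0]))
c,p=pickle.load(open("wb.pkl","rb"));print(p)
b=np.array([ray(c,(209.8+x,124.8+y),.006,p) for x,y in((12,10),(124,10),(119.5,117.5),(16.5,117.5))]);print(b,b.mean(0))
w=[ray(c,(209.8+67.75,124.8+y),.057,p) for y in(60,104)];print("web",w,np.mean(w,0),"hole",ray(c,(209.8+67.5,124.8+28),.006,p))
v=b[1]-b[0]+b[2]-b[3];print("yaw",np.arctan2(v[1],v[0])); v=b[0]-b[3]+b[1]-b[2];print(np.arctan2(-v[0],v[1]))
```

```text
studs [array([0.5734, 0.0781, 0.046 ]), array([0.5745, 0.0101, 0.046 ])] [0.5739 0.0441 0.046 ] 0.0680020385921643
[[ 0.4548  0.1048  0.025 ]
 [ 0.673   0.108   0.025 ]
 [ 0.6757 -0.016   0.025 ]
 [ 0.4564 -0.0209  0.025 ]] [0.565 0.044 0.025]
yaw st 0.016332559028438175
yaw rail 0.018573237684627247
(array([0.4686, 0.2712, 0.2001]), array([1.6186, 2.6924, 0.0002]))
[[0.4044 0.2934 0.006 ]
 [0.4894 0.3386 0.006 ]
 [0.5367 0.251  0.006 ]
 [0.4508 0.2054 0.006 ]] [0.4703 0.2721 0.006 ]
web [array([0.4616, 0.2875, 0.057 ]), array([0.4782, 0.2565, 0.057 ])] [0.4699 0.272  0.057 ] hole [0.4538 0.3022 0.006 ]
yaw 0.4886574167732471
0.4900664146313872
```

Bracket is at (0.470, 0.272) with yaw 0.49. Studs are at (0.574, 0.044) with yaw 0.0175. Grasping now.

Run:
```python
from h import *
np.set_printoptions(precision=4,suppress=True)
o=down(.4895)
manip.servo_line([.470,.272,.10],o); manip.servo_line([.470,.272,.038],o,rate=.05)
print(manip.get_contact_force())
manip.command_gripper(0.0,70); print(manip.get_width(),manip.get_grip_force(),manip.get_contact_force(),manip.get_position())
manip.servo_line([.470,.272,.15],o,rate=.08); manip.hold(.3)
print(manip.get_width(),manip.get_contact_force(),manip.get_torque(),manip.get_time())
manip.move_to([.574,.044,.15],down(.0175)); manip.hold(.4)
print(manip.get_position(),manip.get_contact_force(),manip.get_time()); wpic("wh")
```

```text
[ 0.2348 -0.6242  0.3252]
0.007080832963340035 69.08202767372131 [-0.5266  0.885   2.4142] [0.47   0.272  0.0381]
0.007370427261980991 [ 0.719   0.4423 -4.8119] [ 0.0339  0.0008 -0.0189] 8.975
[0.5739 0.0447 0.15  ] [ 0.6004 -0.6635 -4.7924] 10.3583
```

View pics/wh.png

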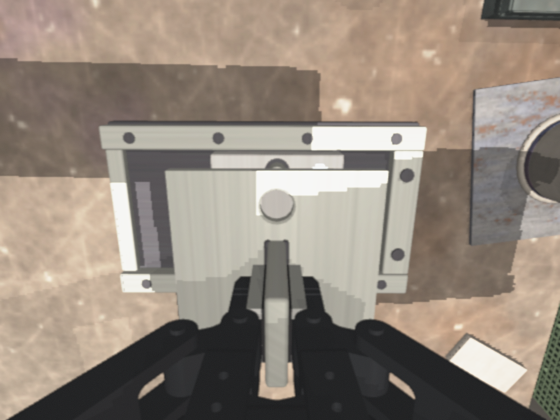

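The held bracket is level and square to the fixture: hole at (276.5,204), foot far edge from (166,170) to (388,170). I'll check the in-hand offset and then descend under force watch.

```bash
cat >> h.py <<'E'
G=np.array([.5739,.0441]); YAW=.0175
ex=np.array([np.cos(YAW),np.sin(YAW)]); ey=np.array([-ex[1],ex[0]])
def force(n=4):
    f=[]
    for _ in range(n): manip.hold(.02); f.append(manip.get_contact_force())
    return np.mean(f,0)
E
python3 - <<'E'
from h import *
np.set_printoptions(precision=4,suppress=True)
c,p=pickle.load(open("wh.pkl","rb"))
h=ray(c,(276.3,203.8),.118,p); a=ray(c,(166,170),.118,p); b=ray(c,(388,170),.118,p)
print(h-p[0],(a+b)/2-p[0],b-a,np.arctan2(*(b-a)[1::-1]),np.linalg.norm(b-a))
off=(h[:2]-p[0][:2])-.034*ey; print("off",off)
xy=G-0.5*off
o=down(YAW); manip.servo_line([*xy,.10],o,rate=.12); f0=force(8); print(f0)
z=.10
manip.servo_line([*xy,.088],o,rate=.05)
z=.088
while z>.0665:
    z-=.001; manip.servo_line([*xy,z],o,rate=.02); f=force(2)-f0
    if f[2]>5: break
print(z,f,manip.get_torque(),manip.get_position(),manip.get_time())
E
```

```text
[-0.0007  0.0352 -0.032 ] [-0.0007  0.0503 -0.032 ] [0.0952 0.0018 0.    ] 0.019232443363244228 0.09524251608096745
off [-0.0002  0.0012]
[-0.0812  0.1755 -4.6602]
0.06699999999999998 [-3.5912 -0.5397 13.0154] [-0.0674  0.5974  0.0103] [0.5742 0.0436 0.0681] 17.45
```

Underside is at about 30 mm, so both holes dropped on. Now pushing along the rails under force watch.

Run:
```python
from h import *
np.set_printoptions(precision=4,suppress=True)
o=down(YAW); f0=np.array([0,0,-4.7]); p=manip.get_position()[:2]; z=.0676
manip.servo_line([*p,z],o,rate=.02); print(force()-f0); s=0
while s<.046:
    s+=.0015 if s<.028 else .0007
    manip.servo_line([*(p+s*ex),z],o,rate=.03); f=force(1)-f0
    if f[2]>15: z+=.0003
    if f[2]<2: z-=.0003
    if int(s*1e4)%60<15 or s>.033: print(round(s,4),f,round(float((manip.get_position()[:2]-p)@ex),4),round(float(manip.get_position()[2]),4))
    if f[0]<-24 or np.linalg.norm(f)>40: break
print(s,f,manip.get_position(),manip.get_time())
wpic("push")
```

```text
[-2.3262 -0.5032 10.8535]
0.006 [-10.972   -0.1191  15.8996] 0.0034 0.0682
0.0135 [-11.0702  -0.465   12.2742] 0.0102 0.0683
0.018 [-10.8059   0.4568  12.3866] 0.0148 0.0683
0.024 [-11.2464  -0.2677  12.6134] 0.0208 0.0683
0.0306 [-11.6185  -0.0744  13.5298] 0.0273 0.0683
0.0313 [-12.4312  -0.0773  13.5594] 0.028 0.0683
0.0334 [-11.6266  -0.5643  13.048 ] 0.0301 0.0683
0.0341 [-11.9794  -0.9648  13.6173] 0.0308 0.0683
0.0348 [-11.167    0.0108  13.4183] 0.0315 0.0683
0.0355 [-11.2562  -0.6481  13.0939] 0.0322 0.0683
0.0362 [-11.433  -0.844  12.886] 0.0329 0.0683
0.0369 [-11.5439  -1.3672  13.0242] 0.0336 0.0683
0.0376 [-11.4574   0.5665  13.2392] 0.0344 0.0683
0.0383 [-12.437   -1.3396  12.298 ] 0.035 0.0683
0.039 [-11.647   -0.8235  12.5891] 0.0357 0.0683
0.0397 [-11.653   -0.4515  13.4638] 0.0364 0.0683
0.0404 [-11.2673  -0.9955  13.1454] 0.0372 0.0683
0.0411 [-12.2565  -0.2988  14.0989] 0.0376 0.0683
0.0418 [-14.5983  -0.7455  16.069 ] 0.0376 0.0684
0.0425 [-15.4736  -0.1772  17.2343] 0.0377 0.0684
0.0432 [-17.9316   0.3052  16.8048] 0.0378 0.0685
0.0439 [-17.7275  -0.5197  17.0565] 0.0378 0.0686
0.0446 [-19.8287  -0.4761  16.8987] 0.0379 0.0686
0.0453 [-20.7001  -0.4257  16.5343] 0.038 0.0687
0.046 [-23.228   -0.3167  16.6273] 0.0381 0.0687
0.0467 [-24.0912  -0.1535  16.6128] 0.0381 0.0688
0.04669999999999999 [-24.0912  -0.1535  16.6128] [0.6123 0.0442 0.0688] 29.7667
```

View pics/push.png

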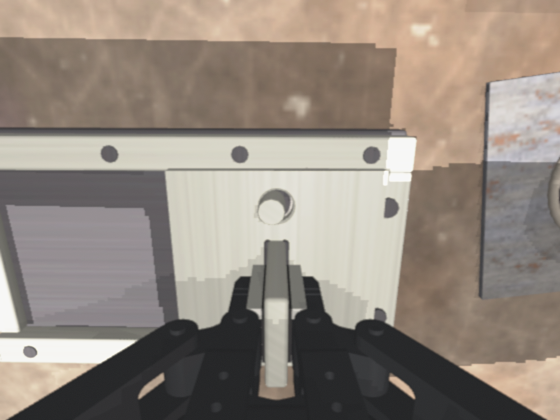

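The stud shows inside the hole at (273,207), and a firm stop came at x = 0.612, which is the home position. I'll relax, release and check.

Run:
```python
from h import *
np.set_printoptions(precision=4,suppress=True)
o=down(YAW); p=manip.get_position()
manip.servo_line([*(p[:2]+.0006*ex),.0684],o,rate=.02); print(force()+[0,0,4.7],manip.get_position())
manip.command_gripper(.05); print(force())
p=manip.get_position(); manip.servo_line([p[0],p[1],.18],o,rate=.08); manip.hold(.5)
p=manip.get_position(); print(force(),manip.get_width(),p,manip.get_time())
wpic("end")
```

```text
[-7.8878 -0.0678 10.2754] [0.6116 0.0442 0.0682]
[0.15   0.0567 0.043 ]
[ 0.117  -0.0482 -0.0662] 0.04988919959662333 [0.6131 0.0442 0.18  ] 33.1083
```

View pics/end.png

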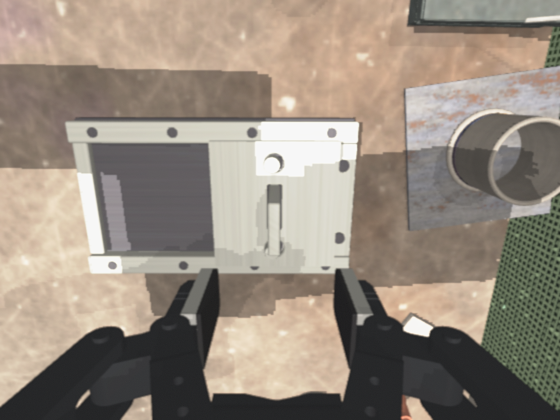

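The bracket sits over the stud at (273,163), with the web at (274,185–254) and the foot's left edge at (210,142). Quick numeric check.

Run:
```python
from h import *
np.set_printoptions(precision=4,suppress=True)
c,p=pickle.load(open("end.pkl","rb"))
W=[ray(c,q,.087,p) for q in((274.5,185),(274,254))]; L=ray(c,(67.5,123),.025,p); Rr=ray(c,(357.5,121.5),.025,p); E=ray(c,(210.5,150),.036,p)
m=np.mean(W,0); mid=(L+Rr)/2
print(m,W,L,Rr); print("web x fix",(m-mid)[:2]@ex,"edge->centre",(E-mid)[:2]@ex+.048)
```

```text
[0.6116 0.0507 0.087 ] [array([0.6114, 0.0735, 0.087 ]), array([0.6118, 0.0278, 0.087 ])] [0.4563 0.1035 0.025 ] [0.6723 0.1085 0.025 ]
web x fix 0.04634889497371648 edge->centre 0.0474636940587882
```

```bash
python3 -c "
from rig import manip
print(manip.sign_off())"
```

```text
the job is handed in; nothing more can be done
None
```

The bracket is seated over both studs, pushed against the rear stop and released. It measures about 1–2 mm beyond the home mark (5 mm allowed), and the job was handed in at about 33 s; sign-off returned no verdict.

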